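Biscuit cutters back on their storage cards

TASK

The baking class is over: put each of the four biscuit cutters flat and upright on the storage card that shows its own outline (same colour and shape), centred in the outline and turned to lie along it (either way round), and let go of it. Leave the drinking glass and the rolling pin where they are.

Things in the scene. Friction and masses are not known exactly. Their poses are not given: they have to be found in the camera images.
- cutter_bone: Loose blue plastic biscuit cutter lying flat, about 70 g: a bone (a bar with two round knuckles at each end), 74 x 46 mm, 18 mm high. A brown wooden grip bar on top, 46 mm along x, 16 mm across y, reaches from 18 to 52 mm height: grasp it, fingers closing along y. Origin: centre of underside; x along the long side, z up; a half turn about z looks the same.
- cutter_sweet: Loose red plastic biscuit cutter lying flat, about 70 g: a wrapped sweet (round middle, a fan of three fingers at each end), 76 x 42 mm, 18 mm high. A brown wooden grip bar on top, 46 mm along x, 16 mm across y, reaches from 18 to 52 mm height: grasp it, fingers closing along y. Origin: centre of underside; x along the long side, z up; a half turn about z looks the same.
- cutter_scallop: Loose yellow plastic biscuit cutter lying flat, about 70 g: a rectangle with small scallops all round, 74 x 48 mm, 18 mm high. A brown wooden grip bar on top, 46 mm along x, 16 mm across y, reaches from 18 to 52 mm height: grasp it, fingers closing along y. Origin: centre of underside; x along the long side, z up; a half turn about z looks the same.
- cutter_oval: Loose green plastic biscuit cutter lying flat, about 70 g: a long oval with straight sides and round ends, 74 x 40 mm, 18 mm high. A brown wooden grip bar on top, 46 mm along x, 16 mm across y, reaches from 18 to 52 mm height: grasp it, fingers closing along y. Origin: centre of underside; x along the long side, z up; a half turn about z looks the same.
- card_bone: Fixed white storage card 100 (x) x 72 (y) x 4 mm, flat on the table, with the blue outline of the bone cutter printed on it, centred, long side along x. Outline only, nothing raised. Origin: centre of the underside (card top at 4 mm); z up; a half turn about z looks the same.
- card_sweet: Fixed white storage card 100 (x) x 72 (y) x 4 mm, flat on the table, with the red outline of the sweet cutter printed on it, centred, long side along x. Outline only, nothing raised. Origin: centre of the underside (card top at 4 mm); z up; a half turn about z looks the same.
- card_scallop: Fixed white storage card 100 (x) x 72 (y) x 4 mm, flat on the table, with the yellow outline of the scalloped-rectangle cutter printed on it, centred, long side along x. Outline only, nothing raised. Origin: centre of the underside (card top at 4 mm); z up; a half turn about z looks the same.
- card_oval: Fixed white storage card 100 (x) x 72 (y) x 4 mm, flat on the table, with the green outline of the oval cutter printed on it, centred, long side along x. Outline only, nothing raised. Origin: centre of the underside (card top at 4 mm); z up; a half turn about z looks the same.
- glass: Bystander: empty loose drinking glass, 72 mm across the rim, 80 mm tall, standing beyond the cards. Origin: centre of its underside, z up.
- rolling_pin: Bystander: loose wooden rolling pin, 400 mm long along its x, 54 mm thick, lying to the robot's right (-y). Origin: centre of its length, at table height.

How it is judged:
At the end, for the whole second after the job is handed in: Each cutter rests flat and upright (within about 6 degrees) on its own card, its centre within 12 mm of the card's centre, its long side within 15 degrees of the outline's (either way round), at rest and released (horizontal distance between cutter_bone and card_bone below 0.012 m and angle between the x axis of cutter_bone and the x axis of card_bone, either way round below 0.26 rad and z of cutter_bone in the frame of card_bone below 0.008 m and angle between each of cutter_bone, cutter_sweet, cutter_scallop, cutter_oval's own z axis and vertical below 0.1 rad and linear speed of each of cutter_bone, cutter_sweet, cutter_scallop, cutter_oval below 0.02 m/s and angular speed of each of cutter_bone, cutter_sweet, cutter_scallop, cutter_oval below 0.2 rad/s and horizontal distance between cutter_sweet and card_sweet below 0.012 m and angle between the x axis of cutter_sweet and the x axis of card_sweet, either way round below 0.26 rad and z of cutter_sweet in the frame of card_sweet below 0.008 m and horizontal distance between cutter_scallop and card_scallop below 0.012 m and angle between the x axis of cutter_scallop and the x axis of card_scallop, either way round below 0.26 rad and z of cutter_scallop in the frame of card_scallop below 0.008 m and horizontal distance between cutter_oval and card_oval below 0.012 m and angle between the x axis of cutter_oval and the x axis of card_oval, either way round below 0.26 rad and z of cutter_oval in the frame of card_oval below 0.008 m); the robot touches nothing.
It fails at once if the drinking glass is pushed more than 20 mm or tipped over (distance of glass from where it was at the start of the episode above 0.02 m or angle between glass's own z axis and vertical above 0.3 rad).
It fails at once if the rolling pin is pushed more than 20 mm or tipped over (distance of rolling_pin from where it was at the start of the episode above 0.02 m or angle between rolling_pin's own z axis and vertical above 0.3 rad).
It also fails if it takes over 99 s, if anything falls off the work surface, if the arm or the gripper's body presses on something with over 40 N, if the wrist force passes 120 N, or if a joint passes its speed limit or range.

ROBOT

A 6-joint arm with a two-finger parallel gripper is mounted at the origin on the work surface. World frame = base frame: x ahead of the robot, y to its left, z up, the work surface at z = 0. Lengths are in m, angles in rad, forces in N, time in s.
With the tool pointing down it reaches from about 0.275 to 0.825 m from the base axis. Payload 4.9 kg.
Tool frame: the origin (TCP) lies between the finger pads; the fingertips stand 19 mm ahead of it and the grasp point (between the pads) is the TCP (bot.tip_reach is the distance from the TCP to the fingertips, in m); z points along the fingers, y is the line along which they close (so a half turn about z gives the same grasp; the last joint's range is limited). The gripper opens to 85 mm and grips with 20 to 120 N. Pads are 22 mm wide; open, the fingers measure 114 mm over their backs; the gripper's body (76 mm by 85 mm) begins 54 mm behind the grasp point. The pads swing forward as they close: fully open they stand 13 mm farther back than shut.
Start: joints at [1.135, 0.326, -0.193, 1.052, 0, 1.437], TCP at [0.163, 0.525, 0.25] pointing down, gripper open.
Joint ranges: [-2.65, 2.65], [-0.97, 1.79], [-1.3, 1.35], [-1.93, 2.1], [-1.47, 1.37], [-3.14, 3.14]. Speed limits (rad/s): [2.57, 2.57, 3.14, 3.14, 3.14, 3.14].

INTERFACE

Orientations are given as a unit quaternion [w, x, y, z].
In Python, from cell import bot gives the robot as it stands.
- The arm moves only by the tool play_rows, never from a script. Its argument "targets" is a list of rows, each a list of 3 entries, a list of its own where there are three numbers: the shift along the tool's x, y, z as a fraction of full scale, then the turn about the tool's z as a fraction of full scale, then the opening, from -1 (shut) to 1 (fully open). A call has 1 to 10 rows; each row shifts and turns the commanded pose from where the row before left it, along the tool's axes as they then stand; what a row does not reach is not made up. Full scale, the value 1, is 30 cm for a shift and pi rad for a turn. A row lasts 1/10 s, in which the tool goes at most 50 mm and 8.59 degrees, less where a joint would pass 70% of its speed; a pose out of reach is approached as far as the arm can. A call with a number of a shift or a turn outside -1 to 1 is refused whole. A call with a gripper value outside its range is refused whole. The fingers move at their own pace and stop on an object; "force" is the grip in N (left out, the last holds). Time passes only in rows, so rows that do not move let the fingers close. It gives the time, the measured TCP pose, the force, the opening and the grip force at its end, in the units of the state.
- bot.read_state(): the state, without advancing time (a new reading comes with each control period).
- bot.capture(name): name is "side" or "top" or "wrist"; returns a dict with "image" (400x640x3 uint8, blue, green, red), "intrinsics" (3x3 intrinsics, pixels), "view" (4x4, takes a point from world to camera coordinates); the wrist camera has in their place "T_tool_cam" (4x4, takes a point from camera to tool coordinates, whose origin is the TCP and whose axes are the flange's). Camera axes: x right, y up, looking along -z (the intrinsics and any distortion apply to the point x, -y, -z); pixel columns grow to the right and rows downward; lengths in m; the calibration is good to about 2 mm. A picture is of the moment at which its call begins: read the wrist's pose just before it. There is no depth.
- bot.finish_job(): hands the job in; it is judged then, once.
The state is a dict: "time_s": time; "q": joint angles; "qvel": joint speeds; "joint_torque": joint torques, N m; "position": TCP position; "orientation": TCP orientation; "wrist_force": force on the tool from outside, world axes, zero at the start; "wrist_torque": the same for the moment, N m; "width": opening from 0.0 (shut) to 1.0 (fully open); "grasp_force": force on a finger pad.
Only numpy, scipy, OpenCV 4.12 (cv2) and the standard library are available. Lean on these libraries where they do the work, as an engineer would, in place of code of your own. Each camera call takes 0.05 s, during which the arm holds its last target. There are 200 camera calls.

## Working session

There is one attempt and no reset: what is moved stays moved. The work goes in short steps, Python scripts to look and compute and a tool call to move; the robot and the scene stay as the last step left them, time stands still between calls to the robot, and variables do not carry over. Pictures are saved under pics/ and viewed, at most 14 in all, crops included, and the job is handed in when it is done.

Besides the shell and the picture viewer there is one more tool, called after ">>>" as name(argument=value, ...) on one line, values as JSON. play_rows: Moves the arm, as the interface text tells. Shift numbers are shares of 30 cm and turn numbers shares of pi rad, none past 1 either way. Its arguments: {"type":"object","properties":{"targets":{"type":"array"},"force":{"type":"number"}},"required":["targets"]}

```bash
mkdir -p pics; ls
python3 - <<'E'
from cell import bot
import cv2,numpy as np
print(bot.read_state())
for n in("top","side"):
    c=bot.capture(n);cv2.imwrite(f"pics/{n}0.png",c["image"]);print(n,c["intrinsics"],c["view"],[k for k in c])
c=bot.capture("wrist");print(c["T_tool_cam"],c["intrinsics"])
E
```

```text
pics
{'time_s': 0.0, 'q': array([ 1.13483056e+00,  3.26926310e-01, -1.93567645e-01,  1.05194364e+00,
       -2.43323288e-05,  1.43658137e+00]), 'qvel': array([-0.00175966,  0.00018586, -0.00060923,  0.00111972,  0.00096164,
       -0.0014672 ]), 'joint_torque': array([ 4.28177982e-04, -4.43394828e+01,  2.62440974e+01,  1.53126038e-02,
       -8.77814523e-05,  5.62570236e-06]), 'position': array([0.16323875, 0.52467495, 0.2495175 ]), 'orientation': array([-2.19123128e-04,  1.50303589e-01,  9.88639549e-01, -7.90930725e-04]), 'wrist_force': array([-0.88129875,  0.25173236,  0.77306433]), 'wrist_torque': array([ 0.02607713, -0.05215999,  0.02196443]), 'grasp_force': 0.0, 'width': 0.9991402456577299}
top [[412.59957982   0.         314.68221892]
 [  0.         412.59957982 198.25309695]
 [  0.           0.           1.        ]] [[ 0.02308041 -0.99966932  0.01133769 -0.11440065]
 [ 0.99356035  0.02419475  0.11069072 -0.62393935]
 [-0.11092843  0.00870989  0.99379023 -1.15381911]
 [ 0.          0.          0.          1.        ]] ['image', 'intrinsics', 'view']
side [[459.43416222   0.         322.91229134]
 [  0.         459.43416222 199.13685848]
 [  0.           0.           1.        ]] [[ 0.91575974 -0.40142269 -0.01561826 -0.62780914]
 [ 0.3177881   0.7000863   0.639445   -0.15284573]
 [-0.2457536  -0.59054128  0.76867819 -1.31132279]
 [ 0.          0.          0.          1.        ]] ['image', 'intrinsics', 'view']
[[-2.69656343e-04  9.56696320e-01  2.91087749e-01  7.34934708e-02]
 [ 9.99999149e-01 -1.13638516e-04  1.29986118e-03 -8.56527476e-05]
 [ 1.27665118e-03  2.91087852e-01 -9.56695475e-01 -1.23655014e-01]
 [ 0.00000000e+00  0.00000000e+00  0.00000000e+00  1.00000000e+00]] [[290.31219576   0.         313.61695498]
 [  0.         290.31219576 199.61817611]
 [  0.           0.           1.        ]]
```

View pics/top0.png

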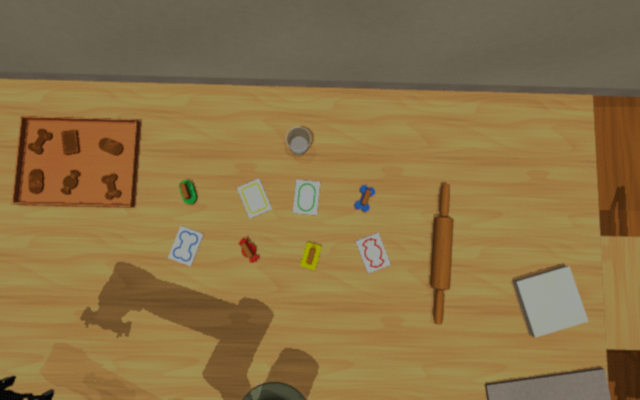

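View pics/side0.png

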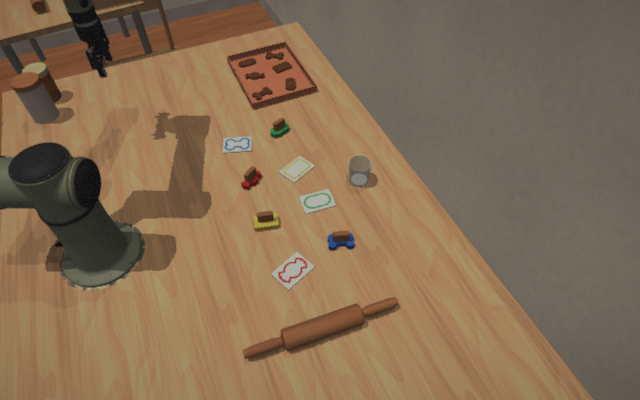

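```bash
cat > h.py <<'E'
from cell import bot
import cv2,numpy as np
from scipy.spatial.transform import Rotation as R
def cam(name):
    s=bot.read_state(); c=bot.capture(name)
    if name=="wrist":
        q=s["orientation"];T=np.eye(4);T[:3,:3]=R.from_quat([q[1],q[2],q[3],q[0]]).as_matrix();T[:3,3]=s["position"]
        C=T@c["T_tool_cam"]
    else: C=np.linalg.inv(c["view"])
    return c["image"],c["intrinsics"],C
def rays(px,K,C,z):
    px=np.asarray(px,float).reshape(-1,2)
    d=np.c_[(px[:,0]-K[0,2])/K[0,0],-(px[:,1]-K[1,2])/K[1,1],-np.ones(len(px))]@C[:3,:3].T
    t=(z-C[2,3])/d[:,2]
    return C[:3,3]+d*t[:,None]
HUE={"bone":[(100,130)],"sweet":[(0,5),(170,180)],"scallop":[(22,34)],"oval":[(45,85)]}
def mask(im,n,s=90,v=50):
    h=cv2.cvtColor(im,cv2.COLOR_BGR2HSV);m=0
    for a,b in HUE[n]: m=m|cv2.inRange(h,(a,s,v),(b,255,255))
    return m
def rect(p):
    # world points -> centre, long-axis angle, size (mm), via minAreaRect
    (c,wh,_)=r=cv2.minAreaRect((p[:,:2]*1000).astype(np.float32))
    b=cv2.boxPoints(r);e=[b[1]-b[0],b[2]-b[1]];e=max(e,key=np.linalg.norm)
    return np.array(c),np.degrees(np.arctan2(e[1],e[0]))%180,sorted(wh)
E
python3 - <<'E'
from h import *
im,K,C=cam("top")
for n in HUE:
    m=mask(im,n)
    m[:, :145]=0;m[290:]=0;m[:165]=0;m[:,400:]=0
    m2=cv2.morphologyEx(m,cv2.MORPH_CLOSE,np.ones((5,5)))
    k,l,st,ce=cv2.connectedComponentsWithStats(m2)
    for i in range(1,k):
        if st[i,4]<40: continue
        ys,xs=np.where(l==i)
        for z in (0.004,0.018): 
            c,a,s=rect(rays(np.c_[xs,ys],K,C,z));print(n,ce[i].round(),st[i,4],z,c.round(),round(a),np.round(s))
h=cv2.cvtColor(im,cv2.COLOR_BGR2HSV)
w=cv2.inRange(h,(0,0,120),(180,70,255));w[:165]=0
for c in cv2.findContours(w,cv2.RETR_EXTERNAL,cv2.CHAIN_APPROX_NONE)[0]:
    if cv2.contourArea(c)>150: c,a,s=rect(rays(c,K,C,.004));print("white",c.round(),round(a),np.round(s))
cv2.imwrite("pics/crop1.png",cv2.resize(im[160:290,150:420],None,fx=2.9,fy=2.9))
E
```

```text
bone [364. 199.] 173 0.004 [ 634. -247.] 161 [43. 73.]
bone [364. 199.] 173 0.018 [ 632. -245.] 161 [43. 72.]
bone [186. 245.] 105 0.004 [483. 274.] 161 [53. 81.]
bone [186. 245.] 105 0.018 [483. 270.] 161 [53. 80.]
sweet [373. 252.] 143 0.004 [ 475. -273.] 27 [50. 85.]
sweet [373. 252.] 143 0.018 [ 475. -271.] 27 [49. 84.]
sweet [253. 253.] 82 0.004 [468.  77.] 10 [22. 51.]
sweet [253. 253.] 82 0.018 [468.  75.] 10 [21. 50.]
scallop [266. 168.] 68 0.004 [719.  46.] 91 [15. 62.]
scallop [266. 168.] 68 0.018 [716.  44.] 91 [15. 62.]
scallop [179. 189.] 169 0.004 [637. 301.] 10 [68. 78.]
scallop [179. 189.] 169 0.018 [635. 297.] 10 [67. 78.]
scallop [315. 217.] 1429 0.004 [591. -43.] 77 [103. 544.]
scallop [315. 217.] 1429 0.018 [590. -43.] 77 [102. 538.]
scallop [193. 217.] 1151 0.004 [560. 250.] 88 [ 56. 298.]
scallop [193. 217.] 1151 0.018 [560. 246.] 88 [ 55. 294.]
scallop [158. 245.] 310 0.004 [483. 351.] 87 [36. 82.]
scallop [158. 245.] 310 0.018 [483. 346.] 87 [36. 81.]
scallop [222. 248.] 500 0.004 [475. 173.] 89 [ 48. 119.]
scallop [222. 248.] 500 0.018 [476. 170.] 89 [ 47. 11
[... 530 characters left out ...]
78.] 423 0.018 [390. 233.] 85 [ 52. 147.]
scallop [351. 280.] 267 0.004 [ 395. -204.] 73 [ 31. 140.]
scallop [351. 280.] 267 0.018 [ 397. -202.] 73 [ 30. 138.]
scallop [390. 276.] 164 0.004 [ 410. -321.] 91 [26. 59.]
scallop [390. 276.] 164 0.018 [ 411. -318.] 91 [25. 58.]
scallop [320. 287.] 241 0.004 [ 380. -125.] 91 [ 26. 147.]
scallop [320. 287.] 241 0.018 [ 381. -125.] 91 [ 25. 146.]
oval [190. 193.] 179 0.004 [641. 273.] 7 [42. 71.]
oval [190. 193.] 179 0.018 [640. 269.] 7 [41. 70.]
white [  98. -774.] 97 [ 79. 339.]
white [ 347. -794.] 107 [165. 165.]
white [ 475. -273.] 21 [ 74. 101.]
white [483. 274.] 161 [ 73. 101.]
white [634. -75.] 175 [ 73. 101.]
white [627.  79.] 25 [ 73. 101.]
```

View pics/crop1.png

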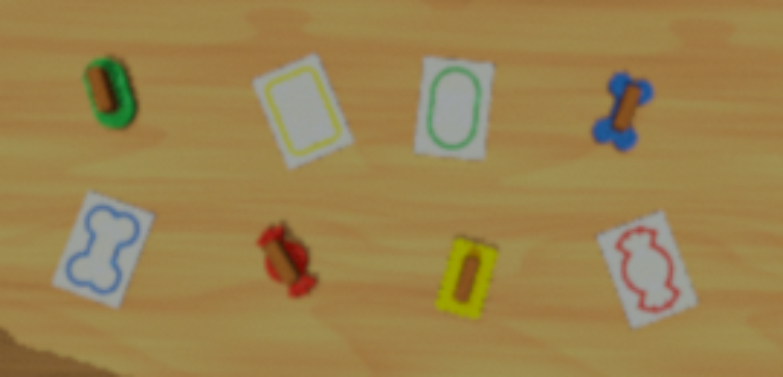

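```bash
cat >> h.py <<'E'
def plan(x,y,z,az):
    """turn (shares), then shift in tool axes after the turn (shares); mm/deg targets"""
    s=bot.read_state();q=s["orientation"];M=R.from_quat([q[1],q[2],q[3],q[0]]).as_matrix()
    a0=np.degrees(np.arctan2(M[1,0],M[0,0]));d=(az-a0+180)%360-180
    M2=M@R.from_rotvec([0,0,-np.radians(d)]).as_matrix()
    sh=M2.T@(np.array([x,y,z])/1000-s["position"])/.3
    print("now",(s["position"]*1000).round(1),"az",round(a0%360,1),"t",round(s["time_s"],1),"w",round(s["width"],3),"turn",round(-d/180,4),"shift",sh.round(4))
E
python3 - <<'E'
from h import *
im,K,C=cam("top")
HUE["sweet"]=[(0,8),(165,180)]
for n,v in(("sweet",90),("scallop",90)):
    m=mask(im,n,*((170,40) if n=="sweet" else (225,60)))
    m[:, :225]=0;m[290:]=0;m[:225]=0;m[:,340:]=0
    m=cv2.morphologyEx(m,cv2.MORPH_CLOSE,np.ones((5,5)))
    k,l,st,ce=cv2.connectedComponentsWithStats(m)
    for i in range(1,k):
        if st[i,4]<40: continue
        ys,xs=np.where(l==i)
        c,a,s=rect(rays(np.c_[xs,ys],K,C,.014));print(n,ce[i].round(),st[i,4],c.round(),round(a),np.round(s))
plan(640,271,250,187)
E
```

```text
sweet [250. 249.] 152 [477.  85.] 34 [33. 72.]
scallop [310. 256.] 368 [462. -91.] 165 [45. 70.]
now [163.4 524.9 249.9] az 162.7 t 0.2 w 1.005 turn -0.135 shift [-1.4738e+00 -1.0337e+00 -3.0000e-04]
```

>>> play_rows(targets=[[[0,0,0],-0.045,1],[[0,0,0],-0.045,1],[[0,0,0],-0.045,1],[[-0.06,-0.04,0],0,1],[[-0.12,-0.085,0],0,1],[[-0.12,-0.085,0],0,1],[[-0.12,-0.085,0],0,1],[[-0.12,-0.085,0],0,1],[[-0.12,-0.085,0],0,1],[[-0.12,-0.085,0],0,1]])

```text
time_s: 1.25
position: [0.4173, 0.3889, 0.2503]
orientation: [0.0, -0.061, 0.998, 0.0]
wrist_force: [0.2, 1.7, 0.3]
width: 0.996
grasp_force: 0.0
```

>>> play_rows(targets=[[[-0.12,-0.085,0],0,1],[[-0.12,-0.085,0],0,1],[[-0.12,-0.085,0],0,1],[[-0.12,-0.085,0],0,1],[[-0.12,-0.085,0],0,1],[[-0.12,-0.085,0],0,1],[[0,0,0],0,1],[[0,0,0],0,1],[[0,0,0],0,1]])

```text
time_s: 2.15
position: [0.648, 0.2649, 0.25]
orientation: [-0.001, -0.061, 0.998, 0.0]
wrist_force: [0.4, 0.5, 0.3]
width: 1.001
grasp_force: 0.0
```

```bash
cat >> h.py <<'E'
def look(n,z=.014,s=90,v=40,name=None,hue=None):
    im,K,C=cam("wrist")
    if name: cv2.imwrite(f"pics/{name}.png",im)
    if hue: HUE[n]=hue
    m=cv2.morphologyEx(mask(im,n,s,v),cv2.MORPH_CLOSE,np.ones((7,7)))
    k,l,st,ce=cv2.connectedComponentsWithStats(m)
    for i in range(1,k):
        if st[i,4]<300: continue
        ys,xs=np.where(l==i);c,a,sz=rect(rays(np.c_[xs,ys],K,C,z));print(n,ce[i].round(),st[i,4],c.round(1),round(a,1),np.round(sz))
    h=cv2.cvtColor(im,cv2.COLOR_BGR2HSV)
    w=cv2.inRange(h,(0,0,110),(180,70,255))
    for c in cv2.findContours(w,cv2.RETR_EXTERNAL,cv2.CHAIN_APPROX_NONE)[0]:
        if cv2.contourArea(c)>1500: c,a,sz=rect(rays(c,K,C,.004));print("white",c.round(1),round(a,1),np.round(sz))
E
python3 - <<'E'
from h import *
look("oval",name="w1")
plan(640,271,250,187)
E
```

```text
oval [ 42. 125.] 637 [632.3 -67.5] 175.0 [49. 82.]
oval [321. 164.] 1160 [639.6 272.2] 20.5 [41. 75.]
white [1014.8 -184.4] 141.1 [ 63. 165.]
white [ 819.6 -101.3] 133.7 [ 89. 165.]
white [626.8  78.5] 24.8 [ 72. 100.]
white [633.6 -75. ] 175.1 [ 74. 100.]
white [482.5 272.3] 161.5 [47. 75.]
white [483.7 271.9] 161.4 [72. 98.]
now [647.8 265.3 250.4] az 187.1 t 2.2 w 1.0 turn 0.0005 shift [0.0236 0.0222 0.0012]
```

View pics/w1.png

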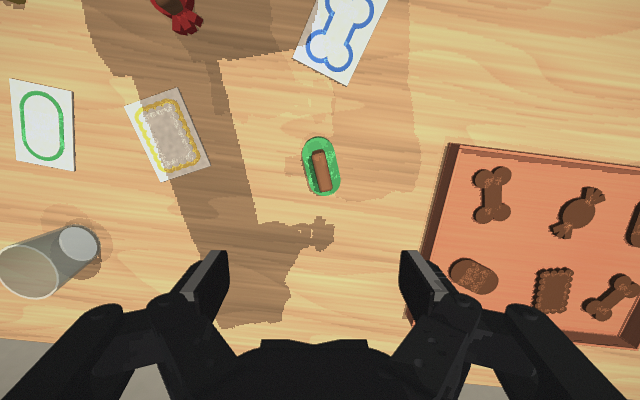

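```bash
python3 -c "
from h import *
plan(639.6,272.2,42,200.5)"
```

```text
now [647.8 265.3 250.4] az 187.1 t 2.2 w 1.0 turn -0.0745 shift [0.0172 0.0311 0.6945]
```

>>> play_rows(targets=[[[0,0,0],-0.0375,1],[[0,0,0],-0.037,1],[[0.017,0.031,0.1],0,1],[[0,0,0.12],0,1],[[0,0,0.12],0,1],[[0,0,0.12],0,1],[[0,0,0.1],0,1],[[0,0,0.08],0,1],[[0,0,0.054],0,1],[[0,0,0],0,1]])

```text
time_s: 3.2
position: [0.6385, 0.2717, 0.04]
orientation: [-0.002, -0.178, 0.984, -0.0]
wrist_force: [-0.7, 0.6, 1.0]
width: 0.998
grasp_force: 0.0
```

>>> play_rows(targets=[[[0,0,0],0,-1],[[0,0,0],0,-1],[[0,0,0],0,-1],[[0,0,0],0,-1],[[0,0,0],0,-1],[[0,0,0],0,-1],[[0,0,0],0,-1],[[0,0,0],0,-1]], force=40)

```text
time_s: 4.0
position: [0.6416, 0.2715, 0.043]
orientation: [0.001, -0.177, 0.984, 0.0]
wrist_force: [0.2, -0.7, 6.2]
width: 0.181
grasp_force: 40.5
```

```bash
python3 -c "
from h import *
im,K,C=cam('wrist');cv2.imwrite('pics/w2.png',im)
s=bot.read_state();print(s['width'],s['grasp_force'],s['wrist_force'])
plan(633.6,-75,46,175)"
```

```text
0.17985127144262092 40.50393462181091 [ 0.3452697  -0.10874542  5.88222812]
now [641.5 271.5  43. ] az 200.4 t 4.0 w 0.18 turn 0.1412 shift [-0.0743 -1.153  -0.0106]
```

View pics/w2.png

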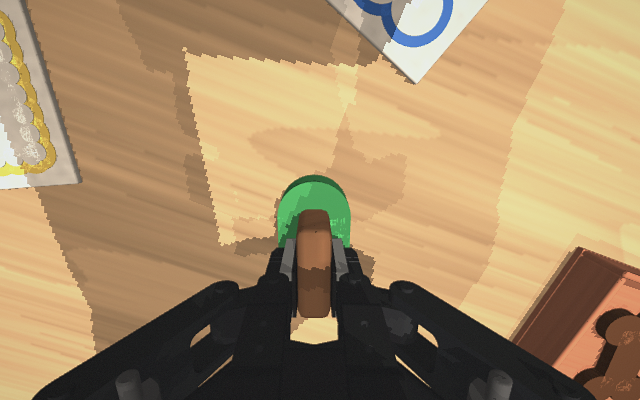

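>>> play_rows(targets=[[[0,0,-0.05],0,-1],[[0,0,-0.1],0,-1],[[0,0,-0.1],0,-1],[[0,0,0],0.0353,-1],[[0,0,0],0.0353,-1],[[0,0,0],0.0353,-1],[[0,0,0],0.0353,-1],[[-0.004,-0.053,0],0,-1],[[-0.007,-0.11,0],0,-1],[[-0.007,-0.11,0],0,-1]])

```text
time_s: 5.05
position: [0.6386, 0.1879, 0.1172]
orientation: [-0.0, 0.042, 0.999, -0.0]
wrist_force: [0.7, -1.1, -1.5]
width: 0.182
grasp_force: 39.7
```

>>> play_rows(targets=[[[-0.007,-0.11,0],0,-1],[[-0.007,-0.11,0],0,-1],[[-0.007,-0.11,0],0,-1],[[-0.007,-0.11,0],0,-1],[[-0.007,-0.11,0],0,-1],[[-0.007,-0.11,0],0,-1],[[-0.007,-0.11,0],0,-1],[[-0.007,-0.11,0],0,-1],[[0,0,0],0,-1],[[0,0,0],0,-1]])

```text
time_s: 6.05
position: [0.6322, -0.0766, 0.1173]
orientation: [-0.0, 0.044, 0.999, 0.0]
wrist_force: [0.1, -0.0, -0.9]
width: 0.178
grasp_force: 39.7
```

```bash
python3 -c "
from h import *
s=bot.read_state();print(s['width'],s['grasp_force'],s['wrist_force'])
plan(633.6,-75,47,175)"
```

```text
0.17750394990005056 39.70623314380646 [ 0.05330392 -0.02111061 -0.8562928 ]
now [632.2 -76.6 117.3] az 175.0 t 6.0 w 0.178 turn -0.0002 shift [-0.0042  0.0057  0.2342]
```

>>> play_rows(targets=[[[-0.004,0.006,0.05],0,-1],[[0,0,0.08],0,-1],[[0,0,0.06],0,-1],[[0,0,0.03],0,-1],[[0,0,0.014],0,-1],[[0,0,0],0,-1],[[0,0,0],0,-1]])

```text
time_s: 6.75
position: [0.6345, -0.0726, 0.047]
orientation: [0.0, 0.043, 0.999, -0.0]
wrist_force: [-0.1, -0.2, 0.3]
width: 0.184
grasp_force: 39.8
```

>>> play_rows(targets=[[[0,0,0],0,1],[[0,0,0],0,1],[[0,0,0],0,1],[[0,0,0],0,1],[[0,0,0],0,1],[[0,0,0],0,1],[[0,0,-0.05],0,1],[[0,0,-0.1],0,1],[[0,0,-0.15],0,1],[[0,0,-0.15],0,1]])

```text
time_s: 7.75
position: [0.6337, -0.0734, 0.184]
orientation: [-0.0, 0.044, 0.999, 0.0]
wrist_force: [1.1, -0.4, 0.2]
width: 0.998
grasp_force: 0.0
```

```bash
python3 -c "
from h import *
plan(632,-246,200,161)"
```

```text
now [633.7 -73.4 184. ] az 175.0 t 7.8 w 0.998 turn 0.0778 shift [-0.1818 -0.546  -0.0533]
```

>>> play_rows(targets=[[[0,0,0],0.039,1],[[0,0,0],0.039,1],[[-0.036,-0.109,-0.01],0,1],[[-0.036,-0.109,-0.01],0,1],[[-0.036,-0.109,-0.01],0,1],[[-0.036,-0.109,-0.01],0,1],[[-0.036,-0.109,-0.01],0,1],[[0,0,0],0,1],[[0,0,0],0,1],[[0,0,0],0,1]])

```text
time_s: 8.75
position: [0.6319, -0.2448, 0.1974]
orientation: [0.0, 0.165, 0.986, 0.0]
wrist_force: [0.4, 0.1, -0.4]
width: 1.002
grasp_force: 0.0
```

```bash
python3 -c "
from h import *
look('bone',name='w3')
HUE['oval']=[(45,85)];look('oval',z=.018)
plan(632,-246,45,161)"
```

```text
bone [312. 178.] 1338 [ 632.8 -247.4] 161.0 [45. 75.]
white [1028.3   55.3] 179.0 [ 77. 122.]
white [834.1 -16.9] 40.8 [ 89. 162.]
white [633.7 -76.3] 175.2 [ 72. 100.]
white [627.1  78.1] 25.0 [48. 74.]
white [626.8  76.5] 24.8 [ 73. 101.]
white [ 474.7 -274.5] 26.1 [42. 77.]
white [ 475.3 -274.6] 21.8 [ 72. 100.]
oval [460. 129.] 2593 [630.9 -81.5] 167.9 [53. 80.]
white [1028.1   55.7] 179.1 [ 77. 122.]
white [832.2 -18.3] 40.9 [ 88. 166.]
white [633.7 -76.4] 175.3 [ 72. 100.]
white [627.   78.2] 25.0 [48. 74.]
white [626.6  76.9] 24.7 [ 72. 101.]
white [ 474.5 -275. ] 22.3 [43. 77.]
white [ 475.4 -274.7] 21.7 [ 72. 100.]
now [ 632.  -244.3  197.2] az 161.1 t 8.8 w 0.996 turn 0.0003 shift [-0.002  -0.0054  0.5072]
```

View pics/w3.png

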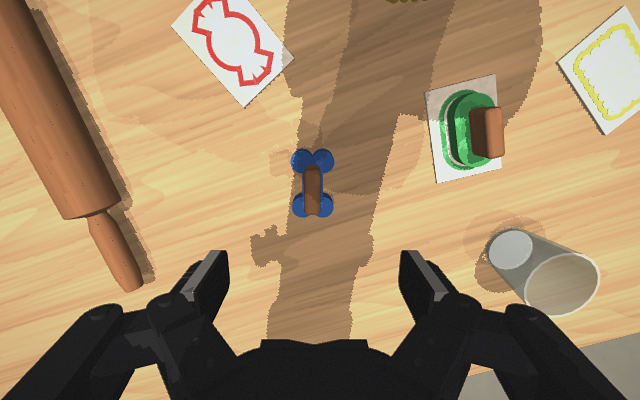

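>>> play_rows(targets=[[[-0.006,-0.009,0.08],0,1],[[0,0,0.12],0,1],[[0,0,0.12],0,1],[[0,0,0.1],0,1],[[0,0,0.06],0,1],[[0,0,0.027],0,1],[[0,0,0],0,1]])

```text
time_s: 9.55
position: [0.6322, -0.2476, 0.0438]
orientation: [-0.001, 0.165, 0.986, 0.0]
wrist_force: [-0.1, -0.3, 0.8]
width: 1.003
grasp_force: 0.0
```

>>> play_rows(targets=[[[0,0,0],0,-1],[[0,0,0],0,-1],[[0,0,0],0,-1],[[0,0,0],0,-1],[[0,0,0],0,-1],[[0,0,0],0,-1],[[0,0,0],0,-1],[[0,0,0],0,-1]])

```text
time_s: 10.35
position: [0.6332, -0.2491, 0.0455]
orientation: [0.001, 0.165, 0.986, -0.0]
wrist_force: [0.1, 0.2, 6.0]
width: 0.18
grasp_force: 40.4
```

```bash
python3 -c "
from h import *
plan(483.3,273,160,161.3)"
```

```text
now [ 633.2 -249.1   45.5] az 161.0 t 10.3 w 0.18 turn -0.0019 shift [ 1.0308  1.4881 -0.3833]
```

>>> play_rows(targets=[[[0,0,-0.05],0,-1],[[0,0,-0.11],0,-1],[[0,0,-0.11],0,-1],[[0,0,-0.11],0,-1],[[0.03,0.05,0],0,-1],[[0.07,0.1,0],0,-1],[[0.07,0.1,0],0,-1],[[0.07,0.1,0],0,-1],[[0.07,0.1,0],0,-1],[[0.07,0.1,0],0,-1]])

```text
time_s: 11.35
position: [0.578, -0.0543, 0.1593]
orientation: [-0.0, 0.166, 0.986, 0.0]
wrist_force: [0.6, 0.2, 0.2]
width: 0.179
grasp_force: 39.6
```

>>> play_rows(targets=[[[0.07,0.1,0],0,-1],[[0.07,0.1,0],0,-1],[[0.07,0.1,0],0,-1],[[0.07,0.1,0],0,-1],[[0.07,0.1,0],0,-1],[[0.07,0.1,0],0,-1],[[0.07,0.1,0],0,-1],[[0.07,0.1,0],0,-1],[[0.07,0.1,0],0,-1],[[0.021,0.038,0],0,-1]])

```text
time_s: 12.35
position: [0.4845, 0.2768, 0.1592]
orientation: [-0.0, 0.164, 0.987, 0.0]
wrist_force: [0.2, 0.5, -1.2]
width: 0.179
grasp_force: 39.6
```

>>> play_rows(targets=[[[0,0,0],0,-1],[[0,0,0],0,-1],[[0,0,0],0,-1]])

```text
time_s: 12.65
position: [0.4864, 0.2728, 0.1588]
orientation: [-0.0, 0.166, 0.986, -0.0]
wrist_force: [0.9, 0.2, -1.7]
width: 0.18
grasp_force: 39.6
```

```bash
python3 -c "
from h import *
look('bone')
plan(483.3,273,49,161.3)"
```

```text
bone [313. 192.] 3675 [486.6 272.1] 160.9 [81. 94.]
now [486.4 272.8 158.8] az 160.8 t 12.7 w 0.179 turn -0.0025 shift [ 0.0102 -0.0024  0.366 ]
```

>>> play_rows(targets=[[[0.01,-0.002,0.06],0,-1],[[0,0,0.11],0,-1],[[0,0,0.11],0,-1],[[0,0,0.05],0,-1],[[0,0,0.02],0,-1],[[0,0,0.015],0,-1],[[0,0,0],0,-1],[[0,0,0],0,-1]])

```text
time_s: 13.5
position: [0.4841, 0.2745, 0.0503]
orientation: [0.001, 0.166, 0.986, 0.001]
wrist_force: [-0.1, -1.0, -0.2]
width: 0.181
grasp_force: 39.7
```

>>> play_rows(targets=[[[0,0,0],0,1],[[0,0,0],0,1],[[0,0,0],0,1],[[0,0,0],0,1],[[0,0,0],0,1],[[0,0,0],0,1],[[0,0,-0.05],0,1],[[0,0,-0.12],0,1],[[0,0,-0.15],0,1],[[0,0,-0.15],0,1]])

```text
time_s: 14.5
position: [0.4823, 0.2743, 0.1914]
orientation: [-0.001, 0.165, 0.986, -0.0]
wrist_force: [0.8, -0.3, 1.0]
width: 1.003
grasp_force: 0.0
```

```bash
python3 -c "
from h import *
plan(477,85,200,205)"
```

```text
now [482.3 274.3 191.4] az 161.0 t 14.5 w 1.003 turn -0.2446 shift [ 0.2828 -0.5643 -0.0284]
```

>>> play_rows(targets=[[[0,0,-0.01],-0.041,1],[[0,0,-0.01],-0.041,1],[[0,0,-0.01],-0.041,1],[[0,0,0],-0.041,1],[[0,0,0],-0.041,1],[[0,0,0],-0.04,1],[[0.057,-0.113,0],0,1],[[0.057,-0.113,0],0,1],[[0.057,-0.113,0],0,1],[[0.057,-0.113,0],0,1]])

```text
time_s: 15.5
position: [0.4781, 0.1215, 0.1993]
orientation: [0.0, -0.217, 0.976, -0.0]
wrist_force: [0.3, 0.2, -0.7]
width: 1.001
grasp_force: 0.0
```

>>> play_rows(targets=[[[0.057,-0.113,0],0,1],[[0,0,0],0,1],[[0,0,0],0,1],[[0,0,0],0,1]])

```text
time_s: 15.9
position: [0.4774, 0.0855, 0.1993]
orientation: [0.0, -0.217, 0.976, 0.0]
wrist_force: [-0.1, 0.0, 0.1]
width: 1.003
grasp_force: 0.0
```

```bash
python3 -c "
from h import *
look('sweet',s=130,hue=[(0,5),(168,180)],name='w4')
plan(477,85,46,205)"
```

```text
sweet [ 3. 44.] 371 [ 480.5 -239.8] 7.7 [10. 54.]
sweet [317. 176.] 1259 [474.8  87.4] 25.1 [42. 77.]
white [625.7  77.7] 25.1 [72. 99.]
white [632.9 -75.4] 175.2 [ 72. 101.]
now [477.3  85.7 199.3] az 205.1 t 15.9 w 1.003 turn 0.0008 shift [ 0.0021 -0.0018  0.511 ]
```

View pics/w4.png

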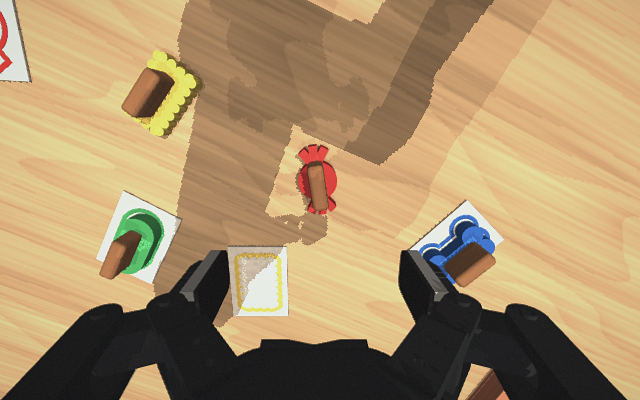

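```bash
python3 -c "
from h import *
im,K,C=cam('wrist')
h=cv2.cvtColor(im,cv2.COLOR_BGR2HSV)
print(h[190,316],h[175,314],h[205,321],h[152,314],h[185,333])
m=mask(im,'sweet',130,40)*0
HUE['sweet']=[(0,5),(168,180)];r=mask(im,'sweet',130,40);r[:,:280]=0
b=cv2.inRange(h,(6,90,30),(18,255,255));b[:140]=0;b[220:]=0;b[:,:295]=0;b[:,345:]=0;b=cv2.morphologyEx(b,cv2.MORPH_OPEN,np.ones((5,5)))
hull=cv2.convexHull(cv2.findNonZero(r));f=cv2.fillConvexPoly(r*0,hull,255)&b
k,l,st,ce=cv2.connectedComponentsWithStats(f);i=1+st[1:,4].argmax();ys,xs=np.where(l==i)
print('bar',ce[i],rect(rays(np.c_[xs,ys],K,C,.052)))
ys,xs=np.where(r);p=rays(np.c_[xs,ys],K,C,.014)[:,:2]*1000
w,v=np.linalg.eigh(np.cov(p.T));print(p.mean(0),np.degrees(np.arctan2(v[1,1],v[0,1]))%180)
cv2.imwrite('pics/w5.png',cv2.resize(im[130:230,265:365],None,fx=5,fy=5))
"
```

```text
[ 13 137 169] [ 12 140 189] [ 12 140 173] [  1 178 226] [  1 180 219]
bar [316.97763158 185.13157895] (array([471.453125  ,  85.60101318]), np.float32(33.95318), [15.409246444702148, 48.57764434814453])
[469.62540058  85.04801502] 35.31400292704933
```

View pics/w5.png

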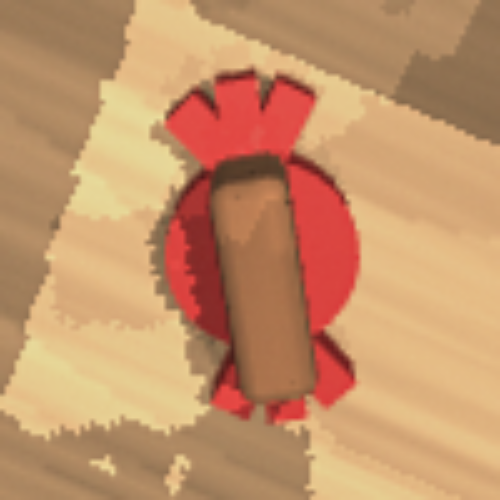

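```bash
python3 -c "
from h import *
plan(473.8,86.8,45.5,213)"
```

```text
now [477.3  85.8 199.3] az 205.2 t 16.0 w 0.992 turn -0.0435 shift [0.008  0.009  0.5125]
```

>>> play_rows(targets=[[[0,0,0],-0.0435,1],[[0.008,0.009,0.08],0,1],[[0,0,0.12],0,1],[[0,0,0.12],0,1],[[0,0,0.1],0,1],[[0,0,0.06],0,1],[[0,0,0.032],0,1],[[0,0,0],0,1]])

```text
time_s: 16.8
position: [0.473, 0.0864, 0.0447]
orientation: [-0.001, -0.284, 0.959, 0.0]
wrist_force: [-0.1, 0.1, -0.4]
width: 1.003
grasp_force: 0.0
```

>>> play_rows(targets=[[[0,0,0],0,-1],[[0,0,0],0,-1],[[0,0,0],0,-1],[[0,0,0],0,-1],[[0,0,0],0,-1],[[0,0,0],0,-1],[[0,0,0],0,-1],[[0,0,0],0,-1]])

```text
time_s: 17.6
position: [0.4743, 0.0857, 0.0462]
orientation: [0.0, -0.283, 0.959, -0.0]
wrist_force: [-1.2, -0.7, 6.0]
width: 0.177
grasp_force: 40.0
```

```bash
python3 -c "
from h import *
plan(475,-274,160,201.5)"
```

```text
now [474.3  85.7  46.2] az 212.9 t 17.6 w 0.177 turn 0.0633 shift [ 0.4368 -1.1166 -0.3792]
```

>>> play_rows(targets=[[[0,0,-0.05],0,-1],[[0,0,-0.11],0,-1],[[0,0,-0.11],0,-1],[[0,0,-0.11],0,-1],[[0,0,0],0.032,-1],[[0,0,0],0.0315,-1],[[0.017,-0.047,0],0,-1],[[0.035,-0.09,0],0,-1],[[0.035,-0.09,0],0,-1],[[0.035,-0.09,0],0,-1]])

```text
time_s: 18.6
position: [0.4741, -0.017, 0.1594]
orientation: [-0.0, -0.186, 0.982, 0.0]
wrist_force: [0.7, 0.6, -0.1]
width: 0.174
grasp_force: 39.2
```

>>> play_rows(targets=[[[0.035,-0.09,0],0,-1],[[0.035,-0.09,0],0,-1],[[0.035,-0.09,0],0,-1],[[0.035,-0.09,0],0,-1],[[0.035,-0.09,0],0,-1],[[0.035,-0.09,0],0,-1],[[0.035,-0.09,0],0,-1],[[0.035,-0.09,0],0,-1],[[0.035,-0.08,0],0,-1],[[0,0,0],0,-1]])

```text
time_s: 19.6
position: [0.4743, -0.2773, 0.1594]
orientation: [0.0, -0.184, 0.983, -0.001]
wrist_force: [0.4, 0.6, -1.3]
width: 0.179
grasp_force: 39.3
```

>>> play_rows(targets=[[[0,0,0],0,-1],[[0,0,0],0,-1]])

```text
time_s: 19.8
position: [0.474, -0.273, 0.1593]
orientation: [-0.0, -0.187, 0.982, 0.001]
wrist_force: [-0.6, 0.1, -0.4]
width: 0.175
grasp_force: 39.3
```

```bash
python3 -c "
from h import *
plan(475,-274,50,201.5)"
```

```text
now [ 474.  -273.   159.3] az 201.5 t 19.8 w 0.175 turn -0.0 shift [-0.0021 -0.0047  0.3643]
```

>>> play_rows(targets=[[[-0.002,-0.004,0.06],0,-1],[[0,0,0.11],0,-1],[[0,0,0.11],0,-1],[[0,0,0.05],0,-1],[[0,0,0.02],0,-1],[[0,0,0.015],0,-1],[[0,0,0],0,-1],[[0,0,0],0,-1]])

```text
time_s: 20.6
position: [0.4762, -0.2752, 0.0512]
orientation: [0.001, -0.186, 0.982, -0.001]
wrist_force: [-0.4, 0.1, -0.4]
width: 0.178
grasp_force: 39.3
```

>>> play_rows(targets=[[[0,0,0],0,1],[[0,0,0],0,1],[[0,0,0],0,1],[[0,0,0],0,1],[[0,0,0],0,1],[[0,0,0],0,1],[[0,0,-0.05],0,1],[[0,0,-0.12],0,1],[[0,0,-0.15],0,1],[[0,0,-0.15],0,1]])

```text
time_s: 21.6
position: [0.4749, -0.2747, 0.1923]
orientation: [-0.0, -0.186, 0.983, 0.001]
wrist_force: [0.4, -1.2, 0.3]
width: 0.998
grasp_force: 0.0
```

```bash
python3 -c "
from h import *
plan(462,-91,200,165)"
```

```text
now [ 474.9 -274.7  192.3] az 201.5 t 21.6 w 0.998 turn 0.2025 shift [ 0.2     0.5802 -0.0252]
```

>>> play_rows(targets=[[[0,0,-0.025],0.041,1],[[0,0,0],0.041,1],[[0,0,0],0.04,1],[[0,0,0],0.04,1],[[0,0,0],0.04,1],[[0.04,0.116,0],0,1],[[0.04,0.116,0],0,1],[[0.04,0.116,0],0,1],[[0.04,0.116,0],0,1],[[0.04,0.116,0],0,1]])

```text
time_s: 22.6
position: [0.4618, -0.0901, 0.1987]
orientation: [0.0, 0.13, 0.992, 0.0]
wrist_force: [1.1, -0.1, -0.9]
width: 0.999
grasp_force: 0.0
```

>>> play_rows(targets=[[[0,0,0],0,1],[[0,0,0],0,1],[[0,0,0],0,1]])

```text
time_s: 22.9
position: [0.4626, -0.0922, 0.1988]
orientation: [0.0, 0.13, 0.992, -0.0]
wrist_force: [-0.8, -1.1, -0.1]
width: 0.998
grasp_force: 0.0
```

```bash
python3 -c "
from h import *
look('scallop',s=200,v=60,name='w6')
plan(462,-91,46,165)"
```

```text
white [627.6  78.3] 24.7 [48. 75.]
white [ 474.7 -274. ] 21.8 [ 73. 100.]
now [462.5 -92.4 198.8] az 165.0 t 22.9 w 0.998 turn 0.0002 shift [0.0031 0.0043 0.5092]
```

View pics/w6.png

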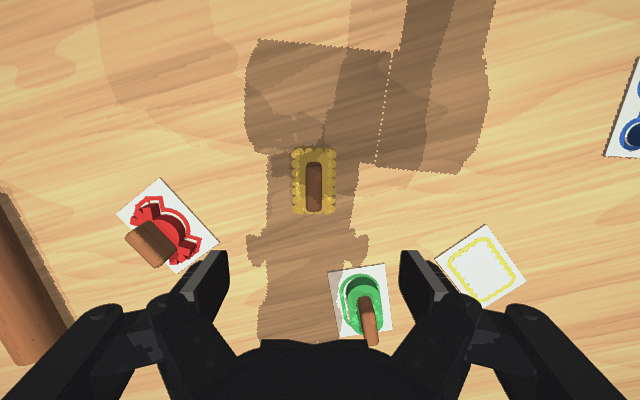

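```bash
python3 -c "
from h import *
im,K,C=cam('wrist')
p=rays([(291,146),(336,146),(336,215),(291,215)],K,C,.016);print(rect(p))
m=cv2.inRange(cv2.cvtColor(im,cv2.COLOR_BGR2HSV),(22,150,50),(34,255,255));m[:140]=0;m[220:]=0;m[:,:285]=0;m[:,345:]=0
print(m.sum()/255,rect(rays(cv2.findNonZero(cv2.morphologyEx(m,cv2.MORPH_OPEN,np.ones((3,3)))),K,C,.016)))
plan(463,-92,46,165)"
```

```text
(array([461.88336182, -93.02043152]), np.float32(165.04695), [50.46181869506836, 76.58732604980469])Traceback (most recent call last):
  File "<string>", line 6, in <module>
    print(m.sum()/255,rect(rays(cv2.findNonZero(cv2.morphologyEx(m,cv2.MORPH_OPEN,np.ones((3,3)))),K,C,.016)))
                           ~~~~^^^^^^^^^^^^^^^^^^^^^^^^^^^^^^^^^^^^^^^^^^^^^^^^^^^^^^^^^^^^^^^^^^^^^^^^^^^^^
  File "h.py", line 12, in rays
    px=np.asarray(px,float).reshape(-1,2)
ValueError: cannot reshape array of size 1 into shape (2)
```

>>> play_rows(targets=[[[0,-0.002,0.08],0,1],[[0,0,0.12],0,1],[[0,0,0.12],0,1],[[0,0,0.1],0,1],[[0,0,0.06],0,1],[[0,0,0.029],0,1],[[0,0,0],0,1]])

```text
time_s: 23.7
position: [0.4614, -0.0925, 0.045]
orientation: [-0.001, 0.13, 0.991, 0.0]
wrist_force: [-0.1, 0.7, -0.6]
width: 1.0
grasp_force: 0.0
```

>>> play_rows(targets=[[[0,0,0],0,-1],[[0,0,0],0,-1],[[0,0,0],0,-1],[[0,0,0],0,-1],[[0,0,0],0,-1],[[0,0,0],0,-1],[[0,0,0],0,-1],[[0,0,0],0,-1]])

```text
time_s: 24.5
position: [0.4624, -0.0921, 0.0465]
orientation: [0.0, 0.13, 0.992, -0.0]
wrist_force: [-0.4, 0.4, 6.6]
width: 0.181
grasp_force: 41.5
```

```bash
python3 -c "
from h import *
plan(627,78,160,205)"
```

```text
now [462.4 -92.1  46.5] az 165.1 t 24.5 w 0.181 turn -0.2216 shift [-0.7372  0.2817 -0.378 ]
```

>>> play_rows(targets=[[[0,0,-0.05],0,-1],[[0,0,-0.11],0,-1],[[0,0,-0.11],0,-1],[[0,0,-0.11],0,-1],[[0,0,0],-0.0445,-1],[[0,0,0],-0.0445,-1],[[0,0,0],-0.0445,-1],[[0,0,0],-0.044,-1],[[0,0,0],-0.044,-1],[[-0.047,0.022,0],0,-1]])

```text
time_s: 25.5
position: [0.471, -0.0805, 0.1596]
orientation: [-0.001, -0.216, 0.976, 0.0]
wrist_force: [1.1, 0.0, -0.7]
width: 0.177
grasp_force: 40.6
```

>>> play_rows(targets=[[[-0.1,0.04,0],0,-1],[[-0.1,0.04,0],0,-1],[[-0.1,0.04,0],0,-1],[[-0.1,0.04,0],0,-1],[[-0.1,0.04,0],0,-1],[[-0.1,0.03,0],0,-1],[[-0.09,0.03,0],0,-1],[[0,0,0],0,-1],[[0,0,0],0,-1],[[0,0,0],0,-1]])

```text
time_s: 26.5
position: [0.6256, 0.0775, 0.1595]
orientation: [-0.001, -0.216, 0.976, 0.0]
wrist_force: [0.9, 0.3, -0.8]
width: 0.18
grasp_force: 40.6
```

```bash
python3 -c "
from h import *
plan(627,78,50,205)"
```

```text
now [625.6  77.5 159.5] az 204.9 t 26.5 w 0.18 turn -0.0003 shift [-0.0055 -0.0006  0.3648]
```

Then retreat up and back (tool +x, towards the base) to clear the view.

>>> play_rows(targets=[[[-0.005,0,0.06],0,-1],[[0,0,0.11],0,-1],[[0,0,0.11],0,-1],[[0,0,0.05],0,-1],[[0,0,0.02],0,-1],[[0,0,0.015],0,-1],[[0,0,0],0,-1],[[0,0,0],0,-1]])

```text
time_s: 27.3
position: [0.6291, 0.0786, 0.0519]
orientation: [0.001, -0.216, 0.976, -0.0]
wrist_force: [-0.4, -0.9, -0.9]
width: 0.18
grasp_force: 40.5
```

>>> play_rows(targets=[[[0,0,0],0,1],[[0,0,0],0,1],[[0,0,0],0,1],[[0,0,0],0,1],[[0,0,0],0,1],[[0,0,0],0,1],[[0,0,-0.05],0,1],[[0,0,-0.12],0,1],[[0,0,-0.15],0,1],[[0,0,-0.15],0,1]])

```text
time_s: 28.3
position: [0.6277, 0.0787, 0.1938]
orientation: [-0.0, -0.216, 0.976, 0.0]
wrist_force: [0.7, -0.3, -0.4]
width: 1.001
grasp_force: 0.0
```

>>> play_rows(targets=[[[0.05,0,-0.05],0,1],[[0.1,0,-0.1],0,1],[[0.1,0,-0.1],0,1],[[0.1,0,-0.1],0,1],[[0.1,0,-0.1],0,1],[[0.1,0,0],0,1],[[0.1,0,0],0,1],[[0,0,0],0,1],[[0,0,0],0,1],[[0,0,0],0,1]])

```text
time_s: 29.3
position: [0.4521, -0.0035, 0.327]
orientation: [0.001, -0.216, 0.976, -0.0]
wrist_force: [-0.2, 0.6, 0.0]
width: 0.999
grasp_force: 0.0
```

Run:
```python
from h import *
im,K,C=cam("wrist");cv2.imwrite("pics/w7.png",im)
top,K,C=cam("top")
cv2.imwrite("pics/t7.png",cv2.resize(top[110:290,130:460],None,fx=2.4,fy=2.4))
s=bot.read_state();print(s["position"],s["time_s"])
```

```text
[ 0.4520682  -0.00340624  0.32650273] 29.4
```

View pics/w7.png

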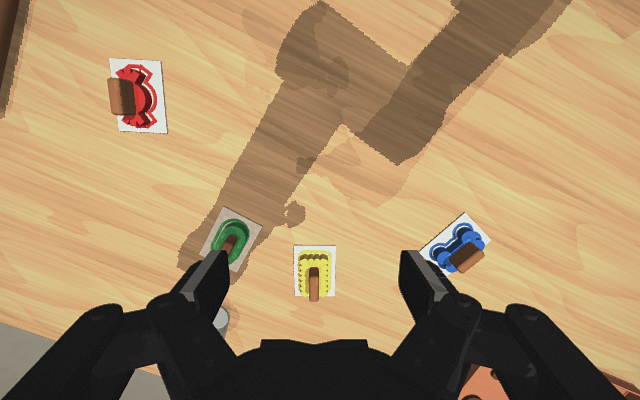

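View pics/t7.png

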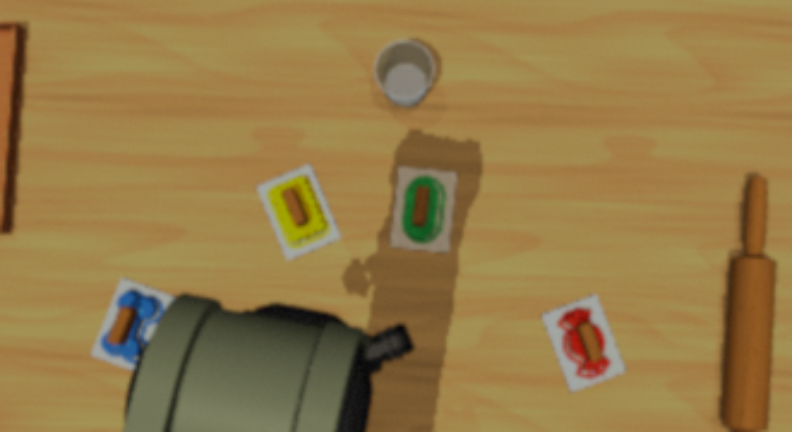

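Run:
```python
from h import *
im,K,C=cam("top")
h=cv2.cvtColor(im,cv2.COLOR_BGR2HSV)
cards={"oval":(633.6,-75.5,175),"bone":(483.3,273,161),"sweet":(475,-274.3,21.7),"scallop":(627,78,24.8)}
V=np.linalg.inv(C)
for n,(x,y,a) in cards.items():
    p=V@[x/1000,y/1000,.056,1];u=K[0,2]+K[0,0]*p[0]/-p[2];v=K[1,2]-K[1,1]*p[1]/-p[2]
    b=cv2.inRange(h,(5,80,30),(20,255,200));k=b*0;cv2.circle(k,(int(u),int(v)),11,255,-1);b&=k
    c,l,st,ce=cv2.connectedComponentsWithStats(b);i=1+st[1:,4].argmax();ys,xs=np.where(l==i)
    print(n,st[i,4],*rect(rays(np.c_[xs,ys],K,C,.056)),"card",x,y,a)
```

```text
oval 65 [631.38555908 -71.78666687] 1.4406874 [11.333623886108398, 42.7872314453125] card 633.6 -75.5 175
bone 96 [483.33041382 272.17391968] 159.8735 [17.731767654418945, 42.66398239135742] card 483.3 273 161
sweet 129 [ 477.10119629 -272.55709839] 19.538513 [21.378662109375, 48.04494857788086] card 475 -274.3 21.7
scallop 78 [627.67694092  76.41322327] 25.19517 [15.14846134185791, 42.42300796508789] card 627 78 24.8
```

```bash
python3 -c "
from cell import bot
print(bot.finish_job())"
```

```text
the job is handed in; nothing more can be done
None
```

All four cutters are released on their own cards, within about 5 mm and 7 degrees of centre and alignment by the top camera; the glass and rolling pin were not touched, and I handed the job in at about 29 s with no verdict returned.

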